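Find the gauge case that rattles and hold it out

TASK

Three closed lens-gauge cases lie in the white tray; in one of them the gauge has come out of its holder and rattles. Pick the cases up and shake them to and fro lengthways until you have found and shaken the one that rattles, setting each silent case gently back flat in its own lane of the tray. Finish still gripping the rattling case, held level and still over the middle of the black rubber hand-over mat, at least a hand's breadth (10 cm) above it, for a colleague to take; leave the other things on the bench where they are.

Things in the scene. Friction and masses are not known exactly. Their poses are not given: they have to be found in the camera images.
- case_a: closed hard instrument case, black with a thin steel seam, 156 (x, length) x 52 (y, width) x 38 mm high, flat stiff sides, clasped shut; origin at the centre of its underside, z up; lies in the left (+y) lane of the tray; the three look alike. One of the three, and which one changes, rattles: in it the lens gauge has no holder and lies loose, starting midway; in the other two it is wedged tight
- case_b: closed hard instrument case, black with a thin steel seam, 156 (x, length) x 52 (y, width) x 38 mm high, flat stiff sides, clasped shut; origin at the centre of its underside, z up; lies in the middle lane of the tray; the three look alike. A loose gauge (93 mm long, 120 g) slides 26 mm either way from the middle and knocks on the ends; across it has only 4 mm
- case_c: closed hard instrument case, black with a thin steel seam, 156 (x, length) x 52 (y, width) x 38 mm high, flat stiff sides, clasped shut; origin at the centre of its underside, z up; lies in the right (-y) lane of the tray; the three look alike. Each weighs 0.2 to 0.3 kg with contents; a loose gauge starts to slide at about 0.25 g or 15 degrees; end to end it shifts the moment by about 0.06 N m
- tray: fixed white tray, 186 (x) x 290 (y) mm; origin at the centre of its underside, z up; floor 4 mm thick, rim 14 mm high. Three lanes along x, centred at y = +92, 0, -92 mm, 176 mm long inside, 70 mm wide between spacer blocks 12 mm high that stand only in the last 31 mm at each lane's ends; beside the cases' middles the floor is free. Cases lie lengthways, parallel to the tray
- mat: fixed black ribbed rubber hand-over mat lying on the bench, 140 (x) x 200 (y) x 5 mm; origin at the centre of its underside, z up
- cleaner: loose small clear bottle of lens cleaner with a white cap, standing on the bench, 42 mm across, 125 mm high; origin at the centre of its underside; leave alone
- caliper: loose steel vernier caliper lying flat on the bench, about 220 x 70 x 7 mm, its length along its x axis; origin on its underside at the middle of the beam; leave alone
- screwdriver: loose screwdriver lying on the bench along its x axis, 150 mm long; origin on its underside; leave alone
- dish: loose shallow round steel dish, 80 mm across, 24 mm high, on the bench; origin at the centre of its underside; leave alone
Things that resemble listed ones, but are neither listed nor needed, are in the scene too. What is shaped like the case_a but purple is not meant.

How it is judged:
By the outcome, as a careful person would: the job done as asked, in the order asked, and still so for the second after the job is handed in, while the arm keeps its last pose, push and grip.
It also fails if it takes over 70 s, if anything falls off the work surface, if the arm or the gripper's body presses on something with over 40 N, if the wrist force passes 120 N, or if a joint passes its speed limit or range.

ROBOT

A 6-joint arm with a two-finger parallel gripper is mounted at the origin on the work surface. World frame = base frame: x ahead of the robot, y to its left, z up, the work surface at z = 0. Lengths are in m, angles in degrees, forces in N, time in s.
With the tool pointing down it reaches from about 0.375 to 0.9 m from the base axis. Payload 3.1 kg.
Tool frame: the origin (TCP) lies at the very end of the fingers, on their centre line; the grasp point (between the pads) lies 19 mm behind it; z points along the fingers, x is the direction in which the jaws open and shut, and the axes are right-handed (so a half turn about z gives the same grasp; the last joint's range is limited). The gripper opens to 87 mm and grips with 3 to 60 N. Pads are 19 mm wide; open, the fingers measure 117 mm over their backs; the gripper's body (75 mm by 190 mm) begins 51 mm behind the grasp point.
Start: joints at [59.616, 30.224, 82.088, -0, 67.689, -10.227], TCP at [0.215, 0.587, 0.223] pointing down, gripper open.
Joint ranges: [-176.69, 176.69], [-43.24, 126.21], [12.49, 139.97], [-82, 262], [0, 151.66], [-163.58, 163.58]. Speed limits (degrees/s): [159.86, 159.86, 180, 180, 180, 180].

INTERFACE

Orientations are given as a 3x3 rotation matrix whose columns are the frame's x, y, z axes.
In Python, from rig import read_state, capture, bot gives the robot as it stands.
- The arm moves only by the shell command python3 -m crank 'ROWS' [OPENING]. ROWS is JSON, a list of rows, each a list of 2 entries, a list of its own where there are three numbers: the shift along the tool's x, y, z in cm, then the turn, a rotation vector about the tool's x, y, z in rad. In form: [[[dx, dy, dz], [wx, wy, wz]], ...]. A call has 1 to 12 rows; each row shifts and turns the commanded pose from where the row before left it, along the tool's axes as they then stand; what a row does not reach is not made up. A row lasts 1/10 s, in which the tool goes at most 50 mm and 8.59 degrees, less where a joint would pass 70% of its speed; a pose out of reach is approached as far as the arm can. A call with a gripper value outside its range is refused whole. OPENING is the closure, from -1 (fully open) to 1 (shut), set as the call begins (- or left out, the last holds). The fingers move at their own pace and stop on an object; the grip force is fixed at half the most. Time passes only in rows, so rows that do not move let the fingers close. It gives the time, the measured TCP pose, the force and the opening at its end, in the units of the state.
- read_state(): the state, without advancing time (a new reading comes with each control period).
- capture(name): name is "scene" or "top" or "wrist"; returns a dict with "pixels" (420x560x3 uint8, red, green, blue), "camera_matrix" (3x3 intrinsics, pixels), "dist" ([k1, k2, p1, p2, k3] as OpenCV has them; the pictures are not rectified), "R" (3x3) and "t" (3): a world point X has camera coordinates R X + t. Camera axes: x right, y down, z forward; pixel columns grow to the right and rows downward; lengths in m; the calibration is good to about 2 mm. A picture is of the moment at which its call begins. There is no depth.
- bot.hand_in(): hands the job in, once; it reports no verdict.
The state is a dict: "time_s": time; "joint_positions": joint angles; "qvel": joint speeds; "tau": joint torques, N m; "position": TCP position; "tcp_rot": TCP orientation; "force": force on the tool from outside, world axes, zero at the start; "moment": the same for the moment, N m; "opening": opening from 0.0 (shut) to 1.0 (fully open).
Only numpy, scipy, OpenCV 4.12 (cv2) and the standard library are available. Lean on these libraries where they do the work, as an engineer would, in place of code of your own. Each camera call takes 0.05 s, during which the arm holds its last target.

## Working session

There is one attempt and no reset: what is moved stays moved. The work goes in short steps, Python scripts to look and compute and a shell command to move; the robot and the scene stay as the last step left them, time stands still between calls to the robot, and variables do not carry over. Pictures are saved under pics/ and viewed, and the job is handed in when it is done.

```bash
ls; mkdir -p pics
cat > h.py <<'E'
import numpy as np, cv2
from rig import read_state, capture, bot
def snap(n,f):
    c=capture(n); cv2.imwrite('pics/'+f,c['pixels'][:,:,::-1]); return c
def ray(c,uv):
    p=cv2.undistortPoints(np.array([[uv]],float),np.array(c['camera_matrix']),np.array(c['dist']))[0,0]
    R=np.array(c['R']);t=np.array(c['t'])
    return -R.T@t, R.T@np.array([p[0],p[1],1])
def onz(c,uv,z):
    o,d=ray(c,uv); return o+d*(z-o[2])/d[2]
E
python3 - <<'E'
from h import *
s=read_state(); print(s)
import pickle
C={n:snap(n,n+'0.png') for n in('scene','top','wrist')}
pickle.dump(C,open('c0.pkl','wb'))
for n in C: print(n,np.array(C[n]['R']).round(2).tolist(),np.array(C[n]['t']).round(3))
E
```

```text
pics
{'time_s': 0.0, 'joint_positions': array([ 5.96157770e+01,  3.02805775e+01,  8.21567758e+01,  1.14363860e-04,
        6.76873807e+01, -1.02281861e+01]), 'qvel': array([ 0.13070719,  0.0252146 , -0.07101783, -0.03648855,  0.09201949,
       -0.03857446]), 'tau': array([-6.27105401e-04, -4.40033412e+01, -1.76594996e+01,  6.31288067e-02,
        5.82902832e-02, -1.59876358e-04]), 'position': array([0.21496757, 0.58609169, 0.22155218]), 'tcp_rot': array([[ 3.44577524e-01,  9.38757218e-01, -1.10272010e-03],
       [ 9.38755421e-01, -3.44579070e-01, -1.87707643e-03],
       [-2.14209331e-03, -3.88386127e-04, -9.99997630e-01]]), 'force': array([-0.41814645, -0.44260744,  0.09046914]), 'moment': array([ 0.02999941,  0.00620944, -0.01937414]), 'opening': 1.0011201839258361}
scene [[0.74, 0.67, 0.02], [0.4, -0.43, -0.81], [-0.54, 0.61, -0.59]] [-0.423 -0.145  1.568]
top [[-0.08, -1.0, -0.01], [-0.97, 0.08, -0.24], [0.24, -0.01, -0.97]] [0.081 0.521 0.762]
wrist [[0.34, 0.94, -0.0], [0.9, -0.33, 0.28], [0.26, -0.1, -0.96]] [-0.623 -0.033  0.393]
```

View pics/scene0.png

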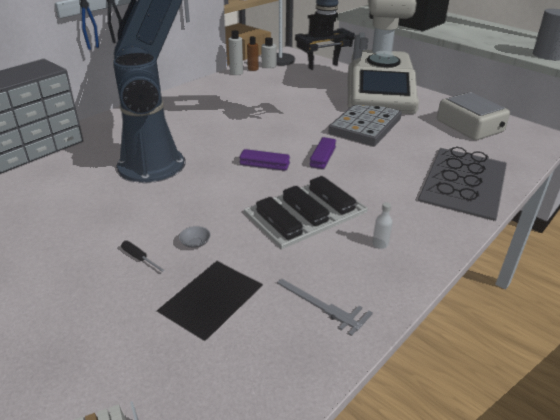

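View pics/top0.png

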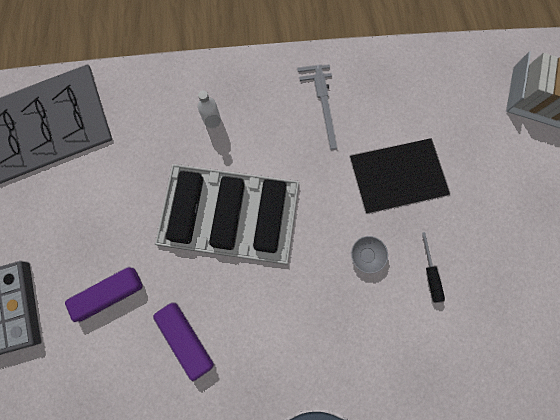

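View pics/wrist0.png

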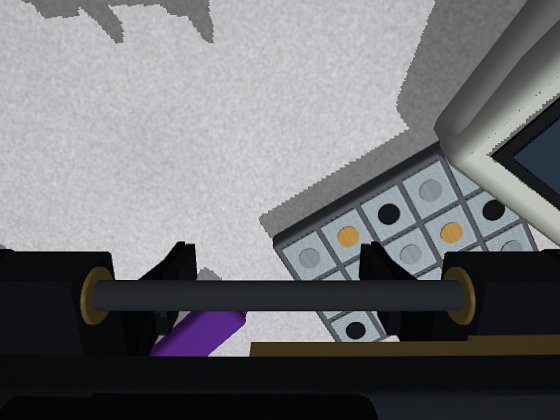

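The top view shows three black cases in the white tray at about (185,207), (228,213) and (270,215). The black mat is at (400,176). The purple look-alikes at (104,294) and (184,341) are not meant. Next I measure the cases.

Run:
```python
from h import *
import pickle
C=pickle.load(open('c0.pkl','rb')); c=C['top']
im=c['pixels']; g=im.max(2)
m=(g<60).astype(np.uint8)
m=cv2.morphologyEx(m,cv2.MORPH_OPEN,np.ones((5,5)))
cs,_=cv2.findContours(m,0,2)
for k in cs:
    if cv2.contourArea(k)<1200: continue
    (u,v),wh,a=cv2.minAreaRect(k); 
    if not(150<u<460 and 120<v<280): continue
    z=0.005 if u>340 else 0.038
    b=cv2.boxPoints(((u,v),wh,a)); P=np.array([onz(c,p,z)[:2] for p in b])
    ctr=P.mean(0); e=[np.linalg.norm(P[i]-P[i-1]) for i in range(4)]
    i=int(np.argmax(e)); d=P[i]-P[i-1]; 
    print((round(u),round(v)),'ctr',ctr.round(4),'edges',np.round(e,3),'ang',(np.degrees(np.arctan2(d[1],d[0]))+90)%180-90)
# white tray
w=((im.min(2)>175)).astype(np.uint8)
o=cv2.resize(im[150:280,140:320],None,fx=4,fy=4,interpolation=cv2.INTER_CUBIC); cv2.imwrite('pics/trayc.png',o[:,:,::-1])
o=cv2.resize(C['scene']['pixels'][150:250,230:380],None,fx=5,fy=5,interpolation=cv2.INTER_CUBIC); cv2.imwrite('pics/trays.png',o[:,:,::-1])
```

```text
(269, 216) ctr [0.5029 0.0505] edges [0.05  0.157 0.053 0.156] ang -12.604901794372111
(227, 213) ctr [0.5174 0.1408] edges [0.054 0.158 0.056 0.157] ang -12.067283834910853
(184, 207) ctr [0.5376 0.2308] edges [0.056 0.158 0.058 0.157] ang -12.460684459391246
(399, 175) ctr [ 0.5779 -0.2518] edges [0.138 0.211 0.141 0.203] ang -81.66829015189799
```

View pics/trayc.png

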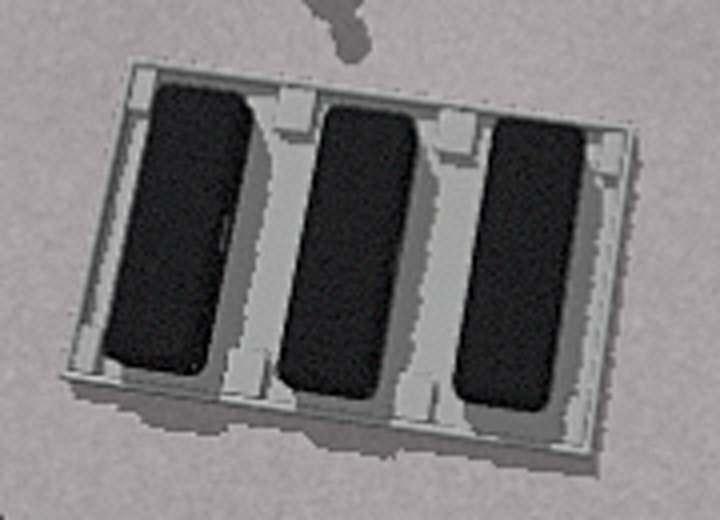

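View pics/trays.png

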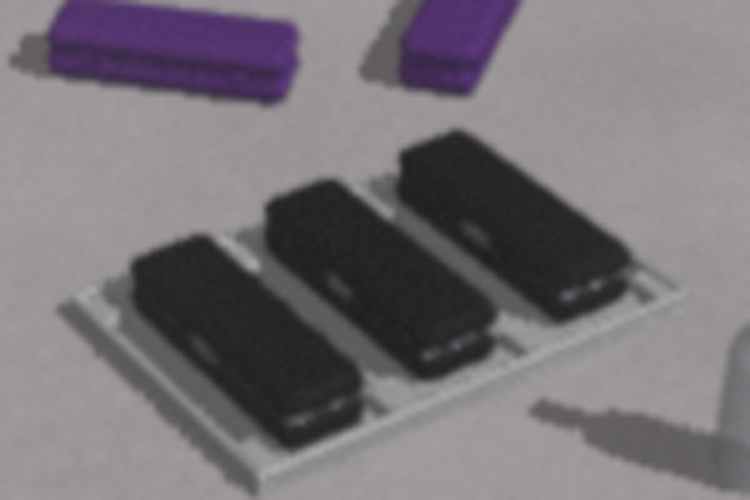

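Run:
```python
from h import *
import pickle
C=pickle.load(open('c0.pkl','rb')); c=C['top']
print('cam',ray(c,(228,213))[0].round(3), 'scene', ray(C['scene'],(228,213))[0].round(3))
uv=np.array([(133,62),(634,127),(585,450),(65,377)])/4+[140,150]
P=np.array([onz(c,p,0.014)[:2] for p in uv]); print(P.round(4)); T=P.mean(0); print('tray',T, [np.linalg.norm(P[i]-P[i-1]) for i in range(4)])
for i,j in((3,0),(2,1)): d=P[j]-P[i]; print(np.degrees(np.arctan2(d[1],d[0])))
for i,j in((1,0),(2,3)): d=P[j]-P[i]; print(np.degrees(np.arctan2(d[1],d[0]))-90)
a=np.radians(-12.4); ex=np.array([np.cos(a),np.sin(a)]); ey=np.array([-ex[1],ex[0]])
for n,p in dict(a=(.5376,.2308),b=(.5174,.1408),c=(.5029,.0505)).items():
    d=np.array(p)-T; print(n,'in tray',(d@ex*1000).round(1),(d@ey*1000).round(1))
s=read_state(); R=s['tcp_rot']; print(R.round(3))
```

```text
cam [0.326 0.047 0.866] scene [ 1.216 -0.726  0.809]
[[ 0.6405  0.2588]
 [ 0.5775 -0.0197]
 [ 0.402   0.0237]
 [ 0.4642  0.2999]]
tray [0.52104032 0.14069266] [np.float64(0.18102415689939202), np.float64(0.2855584855607267), np.float64(0.18080902102605997), np.float64(0.28313709188179226)]
-13.126593712948116
-13.894468781458569
-12.739483871932862
-12.689351180833697
a in tray -3.2 91.6
b in tray -3.6 -0.7
c in tray 1.7 -92.0
[[ 0.345  0.939 -0.001]
 [ 0.939 -0.345 -0.001]
 [-0.002 -0.    -1.   ]]
```

The tray measures about 181 × 285 mm (given 186 × 290) with yaw about -12.8°. The cases sit at the expected ±92 mm lanes. Case a is about (0.540, 0.233), b about (0.519, 0.142) and c about (0.504, 0.051). I start with case_a, the left black case at (185,207). The crops confirm it is black and in the tray, so I move over it.

```bash
python3 -m crank '[[[0,0,0],[0,0,-0.129]],[[-2.7,3.95,0],[0,0,0]],[[-2.7,3.95,0],[0,0,0]],[[-2.7,3.95,0],[0,0,0]],[[-2.7,3.95,0],[0,0,0]],[[-2.7,3.95,0],[0,0,0]],[[-2.7,3.95,0],[0,0,0]],[[-2.7,3.95,0],[0,0,0]],[[-2.7,3.95,0],[0,0,0]],[[-2.7,3.95,0],[0,0,0]],[[-2.7,3.95,0],[0,0,0]],[[0,0,0],[0,0,0]]]' -0.75
cat >> h.py <<'E'
T=dict(a=(.540,.233),b=(.519,.142),c=(.504,.0505),m=(.578,-.252))
def togo(k,z,yaw=-12.8):
    s=read_state();R=s['tcp_rot'];p=s['position']
    print('t',round(s['time_s'],2),'p',p.round(4),'open',round(s['opening'],3),'F',s['force'].round(2),'M',s['moment'].round(3))
    t=np.array([*(T[k] if isinstance(k,str) else k),z]); print('toolshift cm',(R.T@(t-p)*100).round(2))
    a=np.radians(yaw); Rd=np.array([[-np.sin(a),np.cos(a),0],[np.cos(a),np.sin(a),0],[0,0,-1]])
    print('turn rad',cv2.Rodrigues(R.T@Rd)[0].ravel().round(4))
E
python3 - <<'E'
from h import *
togo('a',.016)
snap('wrist','w1.png');snap('top','t1.png')
E
```

```text
time_s: 1.35
position: [0.5458, 0.2315, 0.2224]
tcp_rot: [[0.227, 0.974, 0.004], [0.974, -0.227, -0.001], [-0.001, 0.004, -1.0]]
force: [-1.8, -0.5, 0.6]
opening: 0.873
t 1.35 p [0.5458 0.2315 0.2224] open 0.873 F [-1.79 -0.49  0.6 ] M [-0.036 -0.008 -0.02 ]
toolshift cm [ 0.03 -0.68 20.64]
turn rad [ 0.0041  0.0005 -0.0058]
```

View pics/w1.png

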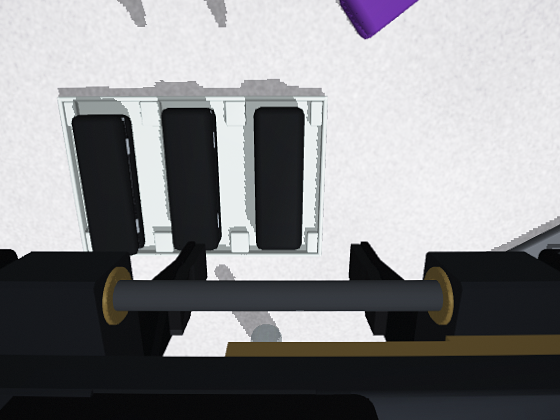

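View pics/t1.png

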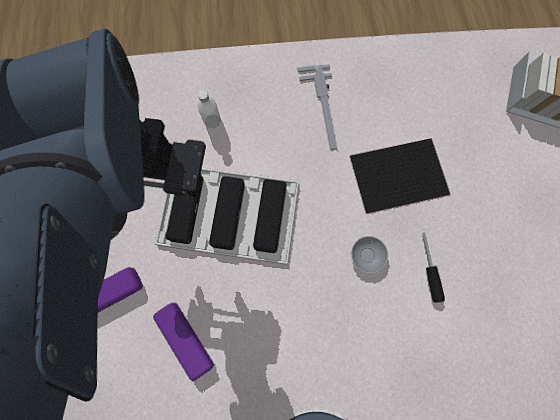

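The wrist view shows the tray with case a rightmost at about (279,178), laterally centred between the fingertips at (190,250) and (365,250). I cross-check its position from this second view.

Run:
```python
from h import *
c=capture('wrist'); im=c['pixels']
m=((im.max(2)<70)).astype(np.uint8)[:248]
m[:, :]=cv2.morphologyEx(m,cv2.MORPH_OPEN,np.ones((5,5)))
cs,_=cv2.findContours(m,0,2)
print('cam',ray(c,(280,200))[0].round(3))
for k in cs:
    if cv2.contourArea(k)<3000: continue
    x,y,w,h=cv2.boundingRect(k); print((x,y,w,h))
for n,uv in dict(tl=(255,108),tr=(302,108),bl=(257,246),br=(301,246),b_l=(164,110),b_r=(212,110)).items(): print(n,onz(c,uv,.042).round(4))
```

```text
cam [0.466 0.251 0.386]
(71, 120, 72, 128)
(252, 114, 50, 134)
(160, 114, 59, 134)
tl [0.4572 0.2305 0.042 ]
tr [0.4676 0.2759 0.042 ]
bl [0.6005 0.1971 0.042 ]
br [0.6114 0.2448 0.042 ]
b_l [0.4386 0.1417 0.042 ]
b_r [0.4494 0.1884 0.042 ]
```

```bash
python3 -m crank '[[[0.1,-0.93,0],[0.004,0,-0.006]],[[0,0,3],[0,0,0]],[[0,0,4],[0,0,0]],[[0,0,4],[0,0,0]],[[0,0,3],[0,0,0]],[[0,0,1],[0,0,0]],[[0,0,0],[0,0,0]],[[0,0,0],[0,0,0]]]' -0.6
python3 - <<'E'
from h import *
togo((.537,.2345),.017)
snap('wrist','w2.png');snap('scene','s2.png')
E
```

```text
time_s: 2.3
position: [0.5319, 0.2402, 0.0738]
tcp_rot: [[0.214, 0.977, -0.002], [0.977, -0.214, 0.001], [0.001, -0.002, -1.0]]
force: [-0.5, 0.2, 0.6]
opening: 0.802
t 2.3 p [0.5319 0.2402 0.0738] open 0.802 F [-0.49  0.19  0.59] M [-0.022  0.017  0.02 ]
toolshift cm [-0.46  0.63  5.68]
turn rad [-0.0022 -0.0009  0.008 ]
```

View pics/w2.png

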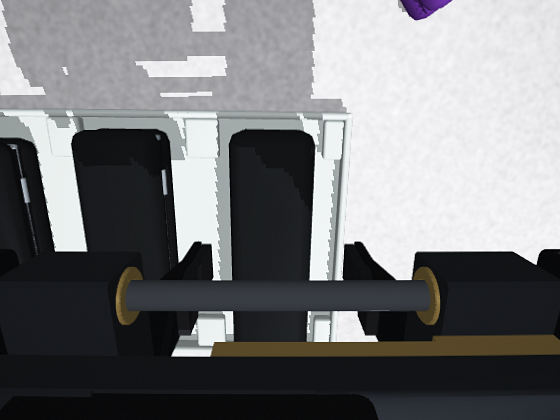

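View pics/s2.png

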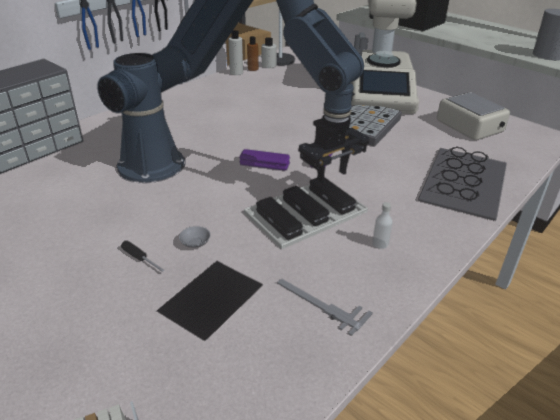

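Run:
```python
from h import *
c=capture('wrist')
for n,uv in dict(l1=(229,150),r1=(315,150),l2=(231,230),r2=(314,230),top=(272,129),rim1=(344,120),rim2=(346,240)).items(): print(n,onz(c,uv,.014 if 'rim' in n else .038).round(4))
togo((.537,.2345),.017)
```

```text
l1 [0.4724 0.2227 0.038 ]
r1 [0.4834 0.2729 0.038 ]
l2 [0.5217 0.2112 0.038 ]
r2 [0.5331 0.263  0.038 ]
top [0.466  0.2505 0.038 ]
rim1 [0.4715 0.2971 0.014 ]
rim2 [0.5547 0.2851 0.014 ]
t 2.45 p [0.5327 0.2398 0.0744] open 0.796 F [ 0.41  0.   -0.28] M [ 0.009 -0.036 -0.006]
toolshift cm [-0.44  0.54  5.74]
turn rad [-0.0007 -0.0016  0.007 ]
```

```bash
python3 -m crank '[[[-0.44,0.6,0],[0,0,0.007]],[[0,0,2],[0,0,0]],[[0,0,1.5],[0,0,0]],[[0,0,1.2],[0,0,0]],[[0,0,1],[0,0,0]],[[0,0,0],[0,0,0]],[[0,0,0],[0,0,0]]]' -0.6
python3 - <<'E'
from h import *
togo((.538,.2345),.017)
snap('wrist','w3.png')
E
```

```text
time_s: 3.15
position: [0.5361, 0.2337, 0.0153]
tcp_rot: [[0.222, 0.975, -0.004], [0.975, -0.222, 0.001], [-0.0, -0.004, -1.0]]
force: [-0.0, 0.5, 0.2]
opening: 0.798
t 3.15 p [0.5361 0.2337 0.0153] open 0.798 F [-0.02  0.53  0.15] M [0.022 0.039 0.001]
toolshift cm [ 0.12  0.17 -0.17]
turn rad [-0.0044  0.0003 -0.0003]
```

View pics/w3.png

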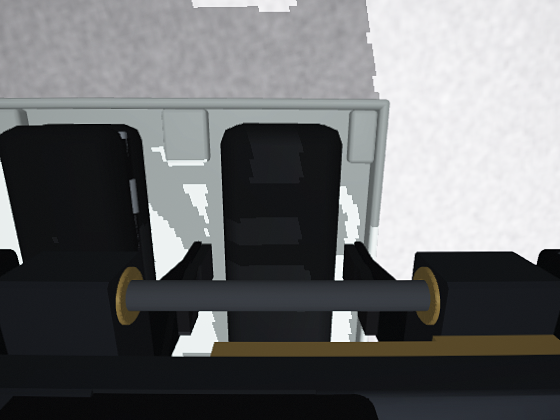

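The fingers at (205,250) and (350,250) straddle case a, which spans columns 222–342. No contact force shows, so I close the gripper.

```bash
python3 -m crank '[[[0,0,0],[0,0,0]],[[0,0,0],[0,0,0]],[[0,0,0],[0,0,0]],[[0,0,0],[0,0,0]],[[0,0,0],[0,0,0]],[[0,0,0],[0,0,0]]]' 1
python3 -m crank '[[[0,0,-0.3],[0,0,0]],[[0,0,-0.6],[0,0,0]],[[0,0,-1.2],[0,0,0]],[[0,0,-2],[0,0,0]],[[0,0,-3],[0,0,0]],[[0,0,-4],[0,0,0]],[[0,0,-4],[0,0,0]],[[0,0,-3],[0,0,0]],[[0,0,-1],[0,0,0]],[[0,0,0],[0,0,0]],[[0,0,0],[0,0,0]],[[0,0,0],[0,0,0]]]'
python3 - <<'E'
from h import *
togo((.538,.2345),.2)
snap('wrist','w4.png');snap('scene','s4.png')
E
```

```text
time_s: 3.8
position: [0.5365, 0.234, 0.016]
tcp_rot: [[0.222, 0.975, -0.003], [0.975, -0.222, 0.001], [0.001, -0.003, -1.0]]
force: [-0.1, 1.0, 3.7]
opening: 0.595
time_s: 5.0
position: [0.5354, 0.2332, 0.2043]
tcp_rot: [[0.222, 0.975, -0.008], [0.975, -0.222, -0.0], [-0.002, -0.008, -1.0]]
force: [-0.0, 1.6, -2.7]
opening: 0.599
t 5.0 p [0.5354 0.2332 0.2043] open 0.599 F [-0.04  1.59 -2.7 ] M [ 0.031 -0.018  0.037]
toolshift cm [0.19 0.23 0.43]
turn rad [-0.0082  0.002  -0.0005]
```

View pics/s4.png

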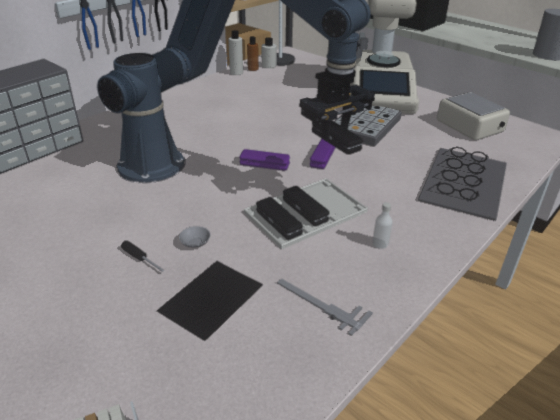

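Case a is gripped (opening 0.599, i.e. 52 mm) and lifted. I shake it lengthways, along tool y.

```bash
python3 -m crank '[[[0,4,0],[0,0,0]],[[0,-4.5,0],[0,0,0]],[[0,-4.5,0],[0,0,0]],[[0,4.5,0],[0,0,0]],[[0,4.5,0],[0,0,0]],[[0,-4.5,0],[0,0,0]],[[0,-4.5,0],[0,0,0]],[[0,4.5,0],[0,0,0]],[[0,4.5,0],[0,0,0]],[[0,-4,0],[0,0,0]],[[0,0,0],[0,0,0]],[[0,0,0],[0,0,0]]]'
python3 - <<'E'
from h import *
togo((.538,.2345),.2)
E
python3 -m crank '[[[0,0,0],[0.12,0,0]],[[0,0,0],[0.14,0,0]],[[0,0,0],[0.14,0,0]],[[0,0,0],[0,0,0]],[[0,0,0],[0,0,0]],[[0,0,0],[0,0,0]],[[0,0,0],[-0.13,0,0]],[[0,0,0],[-0.13,0,0]],[[0,0,0],[-0.1,0,0]],[[0,0,0],[-0.04,0,0]],[[0,0,0],[0,0,0]],[[0,0,0],[0,0,0]]]'
cat > rd.py <<'E'
from h import *
s=read_state(); print('t',round(s['time_s'],2),'Mtool',(s['tcp_rot'].T@s['moment']).round(4),'F',s['force'].round(2),'tau5',s['tau'].round(3)[3:],'op',round(s['opening'],3))
E
for i in 1 2 3 4; do python3 -m crank '[[[0,0,0],[0,0,0]]]' >/dev/null; python3 rd.py; done
```

```text
time_s: 6.3
position: [0.5357, 0.2335, 0.2049]
tcp_rot: [[0.221, 0.975, -0.007], [0.975, -0.221, 0.0], [-0.002, -0.007, -1.0]]
force: [1.1, -0.0, -2.9]
opening: 0.596
t 6.3 p [0.5357 0.2335 0.2049] open 0.596 F [ 1.06 -0.01 -2.88] M [ 0.039 -0.022  0.009]
toolshift cm [0.15 0.21 0.49]
turn rad [-0.0073  0.0016  0.0001]
time_s: 7.5
position: [0.5362, 0.2341, 0.2076]
tcp_rot: [[0.221, 0.975, -0.003], [0.975, -0.221, 0.001], [0.001, -0.003, -1.0]]
force: [0.9, -0.9, -3.1]
opening: 0.598
t 7.6 Mtool [ 0.0571  0.0263 -0.0012] F [-0.43  0.01 -2.47] tau5 [ 0.007  0.1   -0.001] op 0.594
t 7.7 Mtool [ 0.0138 -0.0088  0.0251] F [-0.39 -0.24 -1.14] tau5 [ 0.     0.08  -0.001] op 0.592
t 7.8 Mtool [ 0.0406  0.0928 -0.01  ] F [ 0.39 -0.25 -2.12] tau5 [-0.005  0.072 -0.   ] op 0.595
t 7.9 Mtool [0.0371 0.0394 0.0006] F [ 0.05 -0.32 -2.65] tau5 [-0.008  0.07  -0.   ] op 0.593
```

```bash
python3 -m crank '[[[0,0,0],[-0.12,0,0]],[[0,0,0],[-0.14,0,0]],[[0,0,0],[-0.14,0,0]],[[0,0,0],[0,0,0]],[[0,0,0],[0,0,0]],[[0,0,0],[0,0,0]],[[0,0,0],[0.13,0,0]],[[0,0,0],[0.13,0,0]],[[0,0,0],[0.1,0,0]],[[0,0,0],[0.04,0,0]],[[0,0,0],[0,0,0]],[[0,0,0],[0,0,0]]]'
for i in 1 2 3 4 5 6; do python3 -m crank '[[[0,0,0],[0,0,0]]]' >/dev/null; python3 rd.py; done
```

```text
time_s: 9.1
position: [0.5381, 0.2331, 0.2065]
tcp_rot: [[0.223, 0.975, -0.003], [0.975, -0.223, 0.001], [0.001, -0.003, -1.0]]
force: [-0.1, 0.2, -2.7]
opening: 0.598
t 9.2 Mtool [ 0.0094 -0.0171  0.0111] F [ 0.26  0.81 -2.6 ] tau5 [-0.001  0.07  -0.003] op 0.597
t 9.3 Mtool [ 0.0102  0.0385 -0.0542] F [ 0.07  0.59 -2.99] tau5 [ 0.003  0.095 -0.001] op 0.593
t 9.4 Mtool [ 0.0176  0.0199 -0.0365] F [-0.33  0.44 -0.95] tau5 [ 0.007  0.105 -0.001] op 0.595
t 9.5 Mtool [-0.0464 -0.0019  0.0452] F [ 0.91 -0.37 -2.29] tau5 [ 0.01   0.109 -0.   ] op 0.594
t 9.6 Mtool [ 0.026  -0.0554 -0.0313] F [-0.65  0.05 -1.95] tau5 [ 0.012  0.11  -0.   ] op 0.592
t 9.7 Mtool [-0.0328 -0.0098  0.0395] F [-0.4  -0.33 -1.66] tau5 [ 0.013  0.11  -0.   ] op 0.595
```

The readings differ (moment about tool x about 0.037 against -0.003, tau5 0.070 against 0.110), but friction hysteresis could explain that. I repeat the test, approaching level from the same side both times and averaging more readings.

```bash
python3 -m crank '[[[0,0,0],[0.12,0,0]],[[0,0,0],[0.14,0,0]],[[0,0,0],[0.14,0,0]],[[0,0,0],[0,0,0]],[[0,0,0],[0,0,0]],[[0,0,0],[0,0,0]],[[0,0,0],[-0.13,0,0]],[[0,0,0],[-0.13,0,0]],[[0,0,0],[-0.14,0,0]],[[0,0,0],[-0.06,0,0]],[[0,0,0],[0,0,0]],[[0,0,0],[0.06,0,0]]]'
for i in 1 2 3 4 5 6 7 8 9 10; do python3 -m crank '[[[0,0,0],[0,0,0]]]' >/dev/null; python3 rd.py; done
```

```text
time_s: 10.9
position: [0.5337, 0.2347, 0.2078]
tcp_rot: [[0.219, 0.976, -0.007], [0.976, -0.219, 0.002], [0.0, -0.007, -1.0]]
force: [-0.0, 0.8, -2.9]
opening: 0.597
t 11.0 Mtool [-0.0488  0.0064 -0.0167] F [ 0.45  0.45 -2.56] tau5 [ 0.129  0.432 -0.101] op 0.591
t 11.1 Mtool [ 0.0226 -0.0268 -0.021 ] F [ 0.59 -1.23 -1.52] tau5 [-0.     0.042 -0.008] op 0.594
t 11.2 Mtool [ 0.0098 -0.0087 -0.0202] F [ 0.71 -0.41 -2.19] tau5 [-0.008  0.05   0.001] op 0.593
t 11.3 Mtool [ 0.0353 -0.0162  0.0184] F [ 0.94 -0.48 -2.26] tau5 [-0.007  0.067  0.001] op 0.597
t 11.4 Mtool [ 0.009  -0.0314  0.0339] F [-0.35  0.03 -2.97] tau5 [-0.006  0.072  0.001] op 0.6
t 11.5 Mtool [ 0.0638 -0.0387  0.0133] F [-0.03 -0.21 -3.11] tau5 [-0.005  0.073  0.   ] op 0.596
t 11.6 Mtool [ 0.0368 -0.0079  0.0447] F [-0.11  0.81 -2.12] tau5 [-0.005  0.073  0.   ] op 0.592
t 11.7 Mtool [-0.0548  0.0041 -0.0069] F [ 0.48 -0.71 -2.14] tau5 [-0.005  0.072  0.   ] op 0.592
t 11.8 Mtool [ 0.0282 -0.0198  0.0262] F [-1.04  0.93 -2.28] tau5 [-0.005  0.072  0.   ] op 0.594
t 11.9 Mtool [ 0.0543 -0.0589 -0.0014] F [ 0.34  0.3  -2.46] tau5 [-0.005  0.072  0.   ] op 0.593
```

```bash
python3 -m crank '[[[0,0,0],[-0.12,0,0]],[[0,0,0],[-0.14,0,0]],[[0,0,0],[-0.14,0,0]],[[0,0,0],[0,0,0]],[[0,0,0],[0,0,0]],[[0,0,0],[0,0,0]],[[0,0,0],[0.13,0,0]],[[0,0,0],[0.13,0,0]],[[0,0,0],[0.08,0,0]],[[0,0,0],[0,0,0]],[[0,0,0],[0,0,0]],[[0,0,0],[0.06,0,0]]]'
for i in 1 2 3 4 5 6 7 8 9 10; do python3 -m crank '[[[0,0,0],[0,0,0]]]' >/dev/null; python3 rd.py; done; python3 -c "
from h import *
togo((.538,.2345),.2)"
```

```text
time_s: 13.1
position: [0.5342, 0.2338, 0.2061]
tcp_rot: [[0.221, 0.975, -0.008], [0.975, -0.221, 0.001], [-0.001, -0.008, -1.0]]
force: [0.1, 0.9, -2.5]
opening: 0.591
t 13.2 Mtool [-0.0713 -0.002  -0.0057] F [ 0.65  0.35 -0.51] tau5 [ 0.122  0.433 -0.1  ] op 0.595
t 13.3 Mtool [ 0.0068  0.0106 -0.0659] F [-0.38  0.57 -2.42] tau5 [-0.002  0.062 -0.005] op 0.597
t 13.4 Mtool [-0.0223  0.0146 -0.0116] F [-0.2   0.08 -1.52] tau5 [-0.001  0.081  0.002] op 0.593
t 13.5 Mtool [-0.0147 -0.0453 -0.0247] F [ 0.09  0.91 -2.9 ] tau5 [0.005 0.102 0.002] op 0.597
t 13.6 Mtool [ 0.0154 -0.0205 -0.0384] F [-0.61 -0.18 -2.51] tau5 [0.009 0.109 0.001] op 0.595
t 13.7 Mtool [-0.0296  0.0052 -0.0213] F [ 0.6  -0.41 -3.16] tau5 [0.011 0.11  0.001] op 0.601
t 13.8 Mtool [-0.0073  0.045  -0.0366] F [ 0.3   0.76 -3.47] tau5 [0.012 0.11  0.001] op 0.597
t 13.9 Mtool [ 0.044  -0.014   0.0148] F [ 0.3  -0.31 -2.9 ] tau5 [0.012 0.11  0.   ] op 0.598
t 14.0 Mtool [-0.0718 -0.0257  0.0137] F [-0.4   0.4  -2.91] tau5 [0.012 0.11  0.   ] op 0.596
t 14.1 Mtool [-0.0214  0.0067 -0.0088] F [-0.43 -0.1  -2.46] tau5 [0.011 0.109 0.   ] op 0.595
t 14.1 p [0.5369 0.2336 0.2065] open 0.595 F [-0.43 -0.1  -2.46] M [ 0.002 -0.022  0.009]
toolshift cm [0.12 0.08 0.65]
turn rad [-0.004   0.     -0.0004]
```

The result repeats: 0.072 after a + tilt and 0.110 after a − tilt. As a control, I tilt + by 9° only, below the 15° slide angle. A loose gauge would leave tau5 at 0.110, while hysteresis would bring it back to 0.072.

```bash
python3 -m crank '[[[0,0,0],[0.05,0,0]],[[0,0,0],[0.06,0,0]],[[0,0,0],[0.05,0,0]],[[0,0,0],[0,0,0]],[[0,0,0],[0,0,0]],[[0,0,0],[-0.05,0,0]],[[0,0,0],[-0.05,0,0]],[[0,0,0],[-0.06,0,0]],[[0,0,0],[0,0,0]],[[0,0,0],[0,0,0]],[[0,0,0],[0,0,0]],[[0,0,0],[0,0,0]]]'
for i in 1 2 3 4 5; do python3 -m crank '[[[0,0,0],[0,0,0]]]' >/dev/null; python3 rd.py; done
```

```text
time_s: 15.3
position: [0.5375, 0.2335, 0.2065]
tcp_rot: [[0.222, 0.975, -0.004], [0.975, -0.222, 0.001], [0.0, -0.004, -1.0]]
force: [-0.6, -0.2, -2.9]
opening: 0.595
t 15.4 Mtool [-0.0202 -0.089  -0.0762] F [ 0.79  0.11 -2.89] tau5 [ 0.015  0.112 -0.001] op 0.593
t 15.5 Mtool [-0.0252  0.0089  0.0207] F [ 0.26 -0.59 -1.73] tau5 [ 0.012  0.109 -0.   ] op 0.597
t 15.6 Mtool [-0.0043 -0.0101  0.0334] F [-0.7  -0.42 -2.3 ] tau5 [ 0.011  0.109 -0.   ] op 0.594
t 15.7 Mtool [0.0087 0.0063 0.0155] F [ 0.93  0.54 -2.61] tau5 [ 0.01   0.108 -0.   ] op 0.594
t 15.8 Mtool [-0.0507 -0.0392  0.0688] F [ 0.27  0.94 -2.26] tau5 [0.01  0.108 0.   ] op 0.597
```

tau5 stays at 0.108 and the torque follows the gauge position, so case_a is the loose one. I give it one more full lengthways shake so the gauge surely knocks on both ends, checking the stroke midway.

```bash
python3 -m crank '[[[0,-5,0],[0,0,0]],[[0,5,0],[0,0,0]],[[0,5,0],[0,0,0]],[[0,-5,0],[0,0,0]],[[0,-5,0],[0,0,0]],[[0,5,0],[0,0,0]],[[0,5,0],[0,0,0]]]'; python3 rd.py
python3 -m crank '[[[0,-5,0],[0,0,0]],[[0,-5,0],[0,0,0]]]'; python3 rd.py
python3 -m crank '[[[0,5,0],[0,0,0]],[[0,5,0],[0,0,0]],[[0,-5,0],[0,0,0]],[[0,-5,0],[0,0,0]],[[0,5,0],[0,0,0]],[[0,0,0],[0,0,0]],[[0,0,0],[0,0,0]],[[0,0,0],[0,0,0]],[[0,0,0],[0,0,0]],[[0,0,0],[0,0,0]]]'; python3 rd.py
python3 - <<'E'
from h import *
togo('m',.2)
snap('wrist','w5.png');snap('top','t5.png');snap('scene','s5.png')
E
```

```text
time_s: 16.5
position: [0.5737, 0.222, 0.2007]
tcp_rot: [[0.218, 0.976, -0.024], [0.976, -0.218, -0.003], [-0.008, -0.023, -1.0]]
force: [4.9, 1.3, -1.6]
opening: 0.592
t 16.5 Mtool [-0.3382  0.1514 -0.0459] F [ 4.94  1.33 -1.58] tau5 [-0.102  1.464  0.215] op 0.592
time_s: 16.7
position: [0.4917, 0.2446, 0.2054]
tcp_rot: [[0.226, 0.974, -0.003], [0.974, -0.226, 0.002], [0.001, -0.003, -1.0]]
force: [-2.2, 1.1, -3.0]
opening: 0.594
t 16.7 Mtool [0.246  0.0029 0.0344] F [-2.16  1.05 -3.04] tau5 [-0.387 -0.28  -0.294] op 0.594
time_s: 17.7
position: [0.5378, 0.234, 0.2074]
tcp_rot: [[0.222, 0.975, -0.002], [0.975, -0.222, 0.001], [0.001, -0.002, -1.0]]
force: [-1.0, 0.0, -2.5]
opening: 0.596
t 17.7 Mtool [0.0772 0.0001 0.006 ] F [-1.05  0.05 -2.54] tau5 [-0.004  0.057  0.001] op 0.596
t 17.7 p [0.5378 0.234  0.2074] open 0.596 F [-1.05  0.05 -2.54] M [ 0.017  0.075 -0.006]
toolshift cm [-46.5   14.7    0.67]
turn rad [-0.0022 -0.0009 -0.0003]
```

View pics/s5.png

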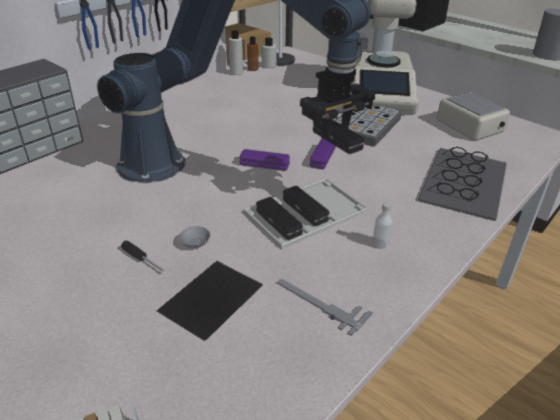

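View pics/t5.png

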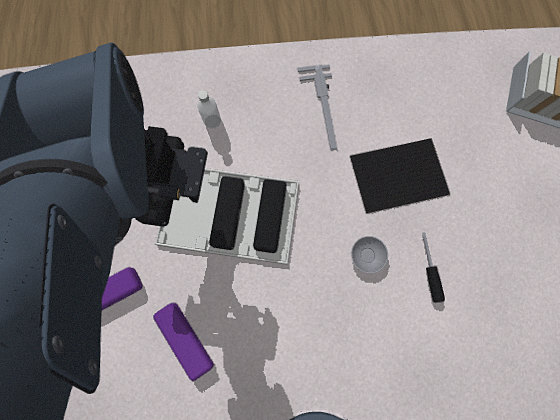

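After the shake tau5 moved from 0.108 to 0.057 and the actual stroke was over 8 cm, so the gauge slid again. The scene view shows case a still squarely gripped at (338,135) and nothing else disturbed. Next I carry it over the mat.

```bash
python3 -m crank '[[[-0.95,0.3,0],[0,0,0]],[[-2.4,0.75,0],[0,0,0]],[[-3.8,1.2,0],[0,0,0]],[[-3.8,1.2,0],[0,0,0]],[[-3.8,1.2,0],[0,0,0]],[[-3.8,1.2,0],[0,0,0]],[[-3.8,1.2,0],[0,0,0]],[[-3.8,1.2,0],[0,0,0]],[[-3.8,1.2,0],[0,0,0]],[[-3.8,1.2,0],[0,0,0]],[[-3.8,1.2,0],[0,0,0]],[[-3.8,1.2,0],[0,0,0]]]'
python3 -m crank '[[[-2.4,0.75,0],[0,0,0]],[[-1.7,0.55,0],[0,0,0]],[[-0.9,0.3,0],[0,0,0]],[[0,0,0],[0,0,0]],[[0,0,0],[0,0,0]],[[0,0,0],[0,0,0]],[[0,0,0],[0,0,0]],[[0,0,0],[0,0,0]],[[0,0,0],[0,0,0]]]'
python3 - <<'E'
from h import *
togo('m',.2)
snap('wrist','w6.png');c=snap('top','t6.png');d=snap('scene','s6.png')
# mat from scene view, initial pic
import pickle
c=pickle.load(open('c0.pkl','rb'))['scene']; im=c['pixels']
m=(im.max(2)<60).astype(np.uint8); m=cv2.morphologyEx(m,cv2.MORPH_OPEN,np.ones((5,5)))
for k in cv2.findContours(m,0,2)[0]:
    x,y,w,h=cv2.boundingRect(k)
    if 150<x<180 and 250<y<300:
        q=cv2.approxPolyDP(k,6,True)[:,0]; P=np.array([onz(c,p,.005) for p in q]); print(q.tolist(),P[:,:2].round(3).tolist(),P.mean(0))
E
```

```text
time_s: 19.05
position: [0.5718, -0.2009, 0.2061]
tcp_rot: [[0.222, 0.975, -0.004], [0.975, -0.222, 0.001], [-0.0, -0.004, -1.0]]
force: [-0.1, -0.1, -1.8]
opening: 0.597
time_s: 19.95
position: [0.577, -0.2503, 0.2061]
tcp_rot: [[0.221, 0.975, -0.004], [0.975, -0.221, 0.001], [0.0, -0.004, -1.0]]
force: [-0.2, 0.5, -2.5]
opening: 0.593
t 19.95 p [ 0.577  -0.2503  0.2061] open 0.593 F [-0.19  0.46 -2.48] M [0.024 0.053 0.003]
toolshift cm [-0.14  0.14  0.61]
turn rad [-0.004  -0.      0.0004]
[[258, 283], [214, 263], [160, 312], [206, 338]] [[0.631, -0.15], [0.506, -0.175], [0.54, -0.359], [0.665, -0.337]] [ 0.58551032 -0.25509333  0.005     ]
```

View pics/s6.png

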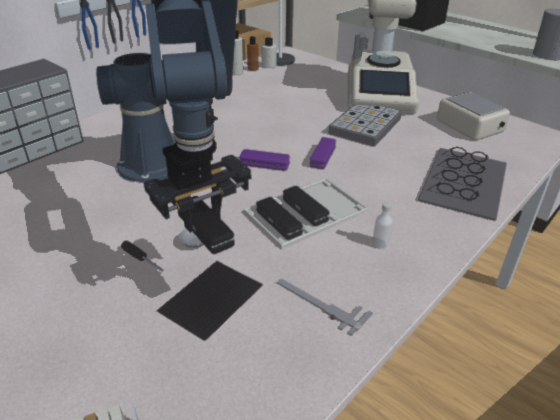

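View pics/t6.png

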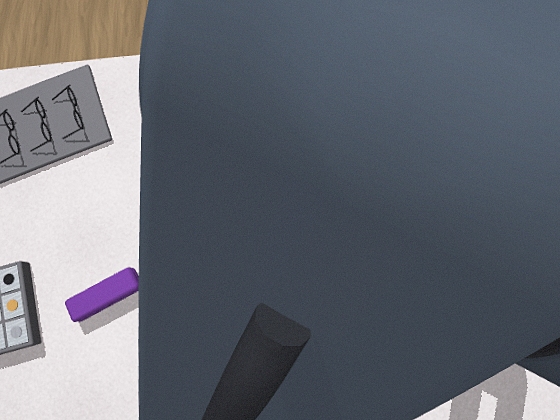

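View pics/w6.png

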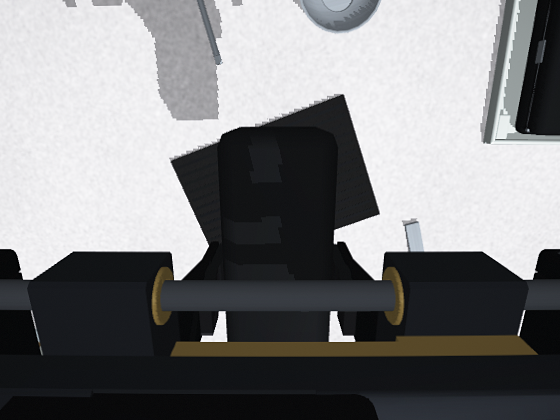

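The scene view shows the case held above the mat at about (210,228). The wrist view shows the mat beneath it, with corners at (343,95), (172,160) and (378,213). Two views put the mat centre at about (0.581, -0.253), so I trim by a few mm and hold.

```bash
python3 -m crank '[[[-0.2,0.5,0],[-0.004,0,0]],[[0,0,0],[0,0,0]],[[0,0,0],[0,0,0]],[[0,0,0],[0,0,0]],[[0,0,0],[0,0,0]],[[0,0,0],[0,0,0]],[[0,0,0],[0,0,0]],[[0,0,0],[0,0,0]],[[0,0,0],[0,0,0]],[[0,0,0],[0,0,0]]]'
python3 - <<'E'
from h import *
togo((.581,-.253),.2); print(read_state()['qvel'].round(2))
c=capture('scene'); im=c['pixels']
o=cv2.resize(im[160:260,140:270],None,fx=6,fy=6,interpolation=cv2.INTER_CUBIC); cv2.imwrite('pics/s7.png',o[:,:,::-1])
E
```

```text
time_s: 21.1
position: [0.5813, -0.2539, 0.2059]
tcp_rot: [[0.222, 0.975, 0.0], [0.975, -0.222, -0.0], [-0.0, 0.0, -1.0]]
force: [0.5, 0.5, -1.8]
opening: 0.59
t 21.1 p [ 0.5813 -0.2539  0.2059] open 0.59 F [ 0.46  0.53 -1.84] M [0.126 0.061 0.021]
toolshift cm [ 0.08 -0.05  0.59]
turn rad [ 0.      0.     -0.0004]
[ 0.06 -0.03 -0.08  0.01 -0.12  0.02]
```

View pics/s7.png

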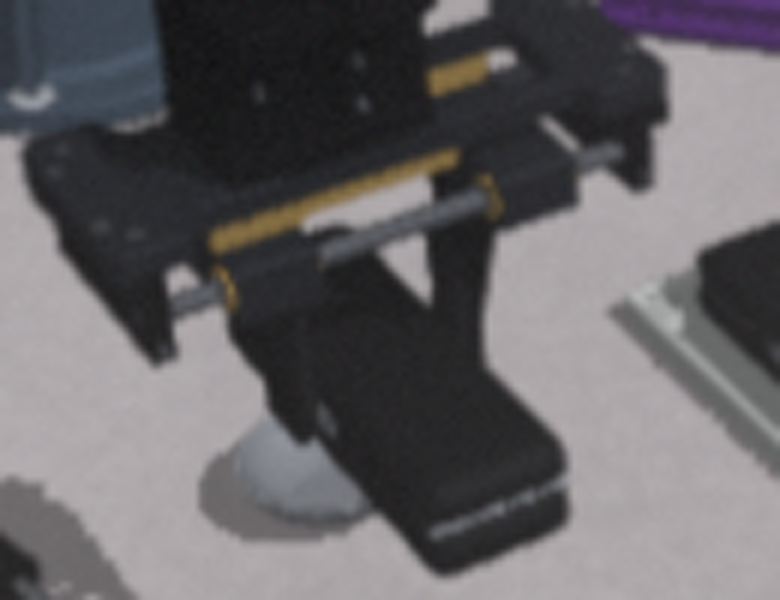

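The crop shows the case squarely in the jaws and level, its end seam horizontal across the jaws. In the wrist view it shifted only about 3 px from the pre-grasp view, so it has hardly pitched in the grip. The arm is still, and I hand in.

```bash
python3 -c "
from h import *
print(bot.hand_in()); s=read_state(); print(s['time_s'],s['position'].round(4),s['opening'])"
```

```text
the job is handed in; nothing more can be done
None
the job is handed in; nothing more can be done
```

The rattling case is case_a, from the left lane. I handed the job in with it gripped, level and still over the middle of the mat, after about 21 s. I picked up and shook only case_a. It turned out to be the loose one, so cases b and c never left their lanes.

**Why case_a:**
- Tilting it ±23° and returning to level gave wrist-joint torques of 0.072 and 0.110 N m. Each value came back when I repeated the tilt.
- A 9° tilt, too little for the gauge to slide, left the torque at 0.108 N m. That rules out joint friction as the cause.
- Another hard lengthways shake, with more than 8 cm of measured stroke, moved it to 0.057 N m.

**Last checks:**
- **Position:** the tool is at (0.581, -0.254), within 1 mm of the mat centre I used. The underside of the case is about 19 cm above the mat.
- **Level and grip:** the tool points straight down, the jaws are on 51–52 mm, and joint speeds are about zero.
- **Other things:** in the last scene view, nothing else on the bench had moved.

**What disagreed:**
- **Moment size:** the change in moment I saw, about 0.035–0.045 N m, was less than the 0.06 N m stated, with noisy force readings. I relied on the repeats and the 9° control rather than the size.
- **Mat centre:** the two camera views of it differed by about 8 mm, so I used a point between them.

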